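# Change over the film roll at a dumpling packing counter

### The arm

A 6-joint arm with a two-finger parallel gripper is mounted at the origin on the work surface. World frame = base frame: x ahead of the robot, y to its left, z up, the work surface at z = 0. Lengths are in m, angles in degrees, forces in N, time in s.
With the tool pointing down it reaches from about 0.4 to 0.825 m from the base axis. Payload 7 kg.
Tool frame: the origin (TCP) lies at the centre of the arm's flange, where the gripper is bolted on; the fingertips stand 178 mm ahead of it and the grasp point (between the pads) lies 159 mm ahead of it; z points along the fingers, y is the line along which they close (so a half turn about z gives the same grasp; the last joint's range is limited). The gripper opens to 88 mm and grips with 3 to 60 N. Pads are 19 mm wide; open, the fingers measure 130 mm over their backs; the gripper's body (78 mm by 193 mm) begins 47 mm behind the grasp point.
Start: joints at [92.367, 20.546, 0.682, 0, -70.136, -16.507], TCP at [0.165, 0.655, 0.405] pointing down, gripper open.
Joint ranges: [-176.03, 176.03], [-82.01, 121.73], [-58.28, 71.71], [-173.87, 95.51], [-174.79, -0.11], [-173.66, 173.66]. Speed limits (degrees/s): [136.94, 136.94, 172.46, 180, 180, 180].

### API

Orientations are given as [roll, pitch, yaw] about the fixed x, y, z axes, in that order (R = Rz(yaw) Ry(pitch) Rx(roll)).
In Python, from plant import telemetry, snapshot, workorder, nets gives the robot as it stands.
- The arm moves only by the shell command python3 -m creep 'ROWS'. ROWS is JSON, a list that holds one entry, the list of rows, each a list of 5 numbers: the shift along the tool's x, y, z normalised to -1 to 1, where 1 is 0.2 m, then the turn about the tool's z normalised to -1 to 1, where 1 is pi/2 rad, then the opening, from 0 (shut) to 1 (fully open). In form: [[[x, y, z, spin, hand], ...]]. A call has 1 to 8 rows; each row shifts and turns the commanded pose from where the row before left it, along the tool's axes as they then stand; what a row does not reach is not made up. A row lasts 1/12 s, in which the tool goes at most 41.7 mm and 7.16 degrees, less where a joint would pass 70% of its speed; a pose out of reach is approached as far as the arm can. A call with a number of a shift or a turn outside -1 to 1 is refused whole. A call with a gripper value outside its range is refused whole. The fingers move at their own pace and stop on an object; the grip force is fixed at half the most. Time passes only in rows, so rows that do not move let the fingers close. It gives the time, the measured TCP pose, the force, the opening and the grip force at its end, in the units of the state.
- telemetry.get_obs(): the state, without advancing time (a new reading comes with each control period).
- snapshot(name): name is "scene" or "side" or "wrist"; returns a dict with "frame" (420x560x3 uint8, red, green, blue), "fx", "fy", "cx", "cy" (pixels), "rvec" (rotation vector, rad) and "tvec" (3), from world to camera coordinates, as OpenCV has them; the wrist camera has in their place "mount" (4x4, takes a point from camera to tool coordinates, whose origin is the TCP and whose axes are the flange's). Camera axes: x right, y down, z forward; pixel columns grow to the right and rows downward; lengths in m; the calibration is good to about 2 mm. A picture is of the moment at which its call begins: read the wrist's pose just before it. There is no depth.
- workorder.close_job(): hands the job in; it is judged then, once.
Trained networks look in a picture, given as the dict that the camera call returned (one of the last four; its "shot" number tells which), for a name from the list of things; names that differ only in an ending like _2 or _b are one class to them, and where a whole thing is asked for, a point or a joint stands for the part that bears it (a point fixed in the world has none). Each returns a list of dicts, best first, with "confidence" (0 to 1); they miss things now and then, are a little off and sometimes report something else, mostly with a low value. They report only what shows in the picture. A call takes as long as a camera call.
- nets.find_in(picture, query): "uv" ([column, row] in pixels, amid what is visible of it).
- nets.masks_of(picture, query): "region" (420x560 bool, what is visible of it) and "uv" ([column, row] in pixels, amid what is visible of it).
- nets.landmark_of(picture, query): "uv" ([column, row] in pixels: a listed point, or the origin of a listed thing).
The state is a dict: "clock": time; "joint_pos": joint angles; "qvel": joint speeds; "tau": joint torques, N m; "tool_pos": TCP position; "orientation": TCP orientation; "force": force on the tool from outside, world axes, zero at the start; "moment": the same for the moment, N m; "opening": finger opening in m; "gripper_force": force on a finger pad.
Only numpy, scipy, OpenCV 4.12 (cv2) and the standard library are available. Lean on these libraries where they do the work, as an engineer would, in place of code of your own. Each camera call takes 0.05 s, during which the arm holds its last target. There are 200 camera calls.

### The job

Swap the two film rolls: the white roll that stands in the metal bin must end up lying in the black cradle, centred across both V-blocks, and the green roll that lies in the cradle must end up standing upright on the floor of the bin. Set the rolls down gently in the cradle and the bin instead of dropping them in, and leave everything else on the counter where it is.

Things in the scene. Friction and masses are not known exactly. Their poses are not given: they have to be found in the camera images.
- white_roll: white film roll with blue core ends, a rigid cylinder 54 across and 140 long, 0.2 to 0.45 kg; origin at its centre, own z along its axis; starts upright in the bin
- green_roll: green film roll with brown core ends, same size and mass; origin at its centre, own y along its axis; starts lying in the cradle
- cradle: fixed cradle: dark base plate 150 (own x) by 180 (own y), 6 thick; two black V-blocks 26 thick, 84 wide, about 58 high, centred at y = -55 and +55, an 84 mm gap between them where fingers can reach round a roll; a bar 22 high on the plate at x = +70. Roll axis along own y. Origin under the plate, on the counter. May be left or right of the robot
- cradle_seat (a point): where the centre of a roll resting centred in both V-blocks lies: 60 above the counter; axes as the cradle's
- bin: fixed square metal bin, open on top, 90 x 90 outside, 80 x 80 inside, 90 high, inner floor 5 above the counter; a roll standing in it sticks out 55. Origin under its centre. It stands on the other side from the cradle; the counter between the two is free for putting things down
- bin_floor (a point): centre of the bin's inner floor, 5 above the counter; z up
- tray_left: white plastic tray of dumplings, 140 x 180 x 42, at the left; bystander; origin under its centre
- tray_right: the same tray at the right; bystander; origin under its centre
- blue_roll: blue film roll, 54 across and 140 long, standing on the counter towards the back; origin at its centre; bystander, not part of the swap
- sauce: red sauce bottle, 52 across, 130 tall; bystander; origin under its centre
- cup: open steel cup, 72 across, 60 tall; bystander; origin under its centre
- salt: small clear jar with yellow cap, 48 across, 85 tall; bystander; origin under its centre

How it is judged (in metres and radians):
At the end, for the whole second after the job is handed in: White roll at rest in the cradle: within 8 mm across, 20 mm along and 6 mm in height of the seat point, axis within 0.1 rad of the cradle's y. Green roll at rest in the bin: within 24 mm of its middle, centre 62 to 78 mm above its floor, axis within 0.12 rad of vertical, either end up (x of white_roll in the frame of cradle_seat between -0.008 and 0.008 m and y of white_roll in the frame of cradle_seat between -0.02 and 0.02 m and z of white_roll in the frame of cradle_seat between -0.006 and 0.006 m and angle between the z axis of white_roll and the y axis of cradle, either way round below 0.1 rad and horizontal distance between green_roll and bin_floor below 0.024 m and z of green_roll in the frame of bin_floor between 0.062 and 0.078 m and (angle between green_roll's own y axis and vertical below 0.12 rad or angle between green_roll's own y axis and vertical above 3.0216 rad) and linear speed of each of white_roll, green_roll below 0.02 m/s and angular speed of each of white_roll, green_roll below 0.2 rad/s); the robot touches nothing.
It fails at once if a bystander is shifted by more than 25 mm (distance of any of tray_left, tray_right, blue_roll, sauce, cup, salt from where it was at the start of the episode above 0.025 m).
It fails at once if a roll is dropped or rammed into the cradle or the bin (contact force over 70 N) (contact force between any of white_roll, green_roll and cradle above 70 N or contact force between any of white_roll, green_roll and bin above 70 N).
It also fails if it takes over 72 s, if anything falls off the work surface, if the arm or the gripper's body presses on something with over 40 N, if the wrist force passes 120 N, or if a joint passes its speed limit or range.

## Working session

There is one attempt and no reset: what is moved stays moved. The work goes in short steps, Python scripts to look and compute and a shell command to move; the robot and the scene stay as the last step left them, time stands still between calls to the robot, and variables do not carry over. Pictures are saved under pics/ and viewed, at most 10 in all, crops included, and the job is handed in when it is done.

```bash
ls; mkdir -p pics; cat > h.py <<'E'
import numpy as np, cv2
from scipy.spatial.transform import Rotation as R
from plant import telemetry, snapshot, workorder, nets
def T_tool(o):
    T=np.eye(4);T[:3,:3]=R.from_euler('xyz',o['orientation'],degrees=True).as_matrix();T[:3,3]=o['tool_pos'];return T
def shot(name):
    o=telemetry.get_obs();s=snapshot(name)
    if 'mount' in s: C=T_tool(o)@np.array(s['mount'])
    else:
        W=np.eye(4);W[:3,:3]=cv2.Rodrigues(np.array(s['rvec'],float))[0];W[:3,3]=np.ravel(s['tvec']);C=np.linalg.inv(W)
    s['C']=C;return s
def ray(s,uv):
    d=np.array([(uv[0]-s['cx'])/s['fx'],(uv[1]-s['cy'])/s['fy'],1.]);d=s['C'][:3,:3]@d
    return s['C'][:3,3],d/np.linalg.norm(d)
def proj(s,p):
    q=np.linalg.inv(s['C'])@np.append(p,1);return np.array([s['fx']*q[0]/q[2]+s['cx'],s['fy']*q[1]/q[2]+s['cy']])
def tri(rs):
    A=sum(np.eye(3)-np.outer(d,d) for o,d in rs);b=sum((np.eye(3)-np.outer(d,d))@o for o,d in rs)
    p=np.linalg.solve(A,b);return p,[np.linalg.norm((np.eye(3)-np.outer(d,d))@(p-o)) for o,d in rs]
def onz(s,uv,z):
    o,d=ray(s,uv);return o+d*(z-o[2])/d[2]
def save(s,n): cv2.imwrite('pics/'+n,s['frame'][:,:,::-1])
E
python3 - <<'E'
from h import *
np.set_printoptions(precision=4,suppress=True)
a=shot('scene');b=shot('side')
save(a,'scene.png');save(b,'side.png')
print(telemetry.get_obs())
for n in 'white_roll green_roll cradle cradle_seat bin bin_floor blue_roll sauce cup salt tray_left tray_right'.split():
    la=nets.landmark_of(a,n);lb=nets.landmark_of(b,n)
    f=lambda l:[(np.round(x['uv'],1).tolist(),round(x['confidence'],2)) for x in l[:2]]
    print(n,f(la),f(lb))
    if la and lb: print('   ',*tri([ray(a,la[0]['uv']),ray(b,lb[0]['uv'])]))
E
```

```text
pics
{'clock': 0.1, 'joint_pos': array([ 92.3652,  20.5876,   0.6397,  -0.0152, -70.1361, -16.5071]), 'qvel': array([-0.0133, -0.0687,  0.0407,  0.104 , -0.001 ,  0.028 ]), 'tau': array([ -0.0016, -58.4163,  29.3753,   7.0156,   0.0102,  -0.    ]), 'tool_pos': array([0.1649, 0.6544, 0.4038]), 'orientation': array([179.9154,  -0.0102, -14.1471]), 'force': array([ 0.1403, -0.1803, -0.5444]), 'moment': array([-0.0103, -0.0001, -0.0023]), 'gripper_force': 0.0, 'opening': 0.08764755807448733}
white_roll [([336.4, 159.8], 0.96)] [([236.1, 183.7], 0.67), ([365.7, 258.4], 0.51)]
    [0.5212 0.296  0.0885] [np.float64(0.000631140927348396), np.float64(0.0006311409273485169)]
green_roll [([215.3, 290.6], 0.87)] [([363.8, 258.7], 0.82), ([174.0, 189.4], 0.71)]
    [ 0.5226 -0.3055  0.0632] [np.float64(0.0052354040504528545), np.float64(0.005235404050452879)]
cradle [([216.2, 302.0], 0.91), ([331.9, 177.6], 0.22)] [([364.5, 277.2], 0.87)]
    [ 0.5215 -0.3126  0.005 ] [np.float64(0.0004408533632621379), np.float64(0.0004408533632622879)]
cradle_seat [([214.7, 293.2], 0.86)] [([362.8, 260.7], 0.9
[... 719 characters left out ...]
oat64(0.008948581431533745)]
cup [([303.2, 320.1], 0.74)] [([377.8, 239.1], 0.92)]
    [ 0.7387 -0.2126 -0.0064] [np.float64(0.0006411765652421021), np.float64(0.0006411765652420647)]
salt [([283.0, 143.2], 0.53)] [([166.5, 220.8], 0.53)]
    [ 0.256   0.3644 -0.0072] [np.float64(0.005006482767704079), np.float64(0.00500648276770424)]
tray_left [([346.0, 124.7], 0.59)] [([174.3, 189.6], 0.63), ([347.9, 209.1], 0.54)]
    [0.4039 0.575  0.0037] [np.float64(0.008732328175787219), np.float64(0.008732328175787226)]
tray_right [([138.2, 357.3], 0.74)] [([431.0, 330.4], 0.72), ([364.9, 259.3], 0.45)]
    [ 0.4731 -0.5467  0.0069] [np.float64(0.003734284845908838), np.float64(0.003734284845908811)]
```

View pics/scene.png

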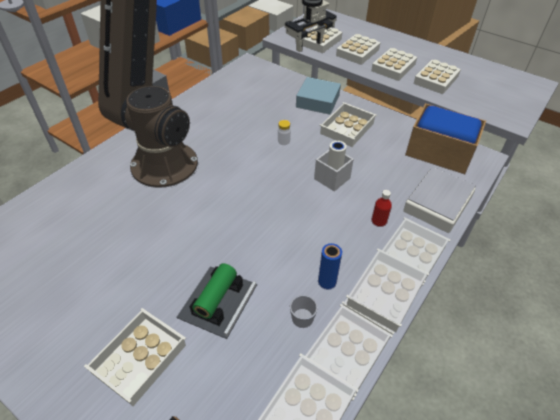

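View pics/side.png

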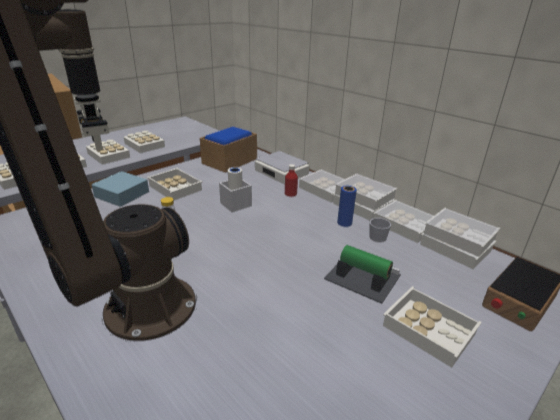

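Scene and side views show the bin with the white roll at (333,168) and (236,190), and the cradle with the green roll at (216,290) and (365,262). The middle of the counter is free. Next I fly to the bin and measure it with the wrist camera.

```bash
python3 -m creep '[[[0.164,0.11,0,0,1],[0.164,0.11,0,0,1],[0.164,0.11,0,0,1],[0.164,0.11,0,0,1],[0.164,0.11,0,0,1]]]' >/dev/null
python3 -m creep '[[[0.164,0.11,0,0,1],[0.164,0.11,0,0,1],[0.164,0.11,0,0,1],[0.164,0.11,0,0,1],[0.164,0.11,0,0,1],[0,0,0,0,1],[0,0,0,0,1]]]'
cat >> h.py <<'E'
def go(x,y,z,yaw):
    "shifts to a TCP target, in row units (1=0.2 m, 1=90 deg), turn done last"
    o=telemetry.get_obs();T=T_tool(o);d=T[:3,:3].T@(np.array([x,y,z])-T[:3,3])
    dy=(yaw-o['orientation'][2]+90)%180-90
    return np.round(d/0.2,3), 'spin',round(-dy/90,3), 'rows>=',round(max(np.linalg.norm(d)/.04,abs(dy)/7),1)
E
python3 - <<'E'
from h import *
np.set_printoptions(precision=4,suppress=True)
s=shot('wrist');save(s,'w1.png');print(s['mount'],s['fx'])
for n in 'white_roll','bin','bin_floor': print(n,[(x['uv'],x['confidence']) for x in nets.landmark_of(s,n)[:2]])
E
```

```text
clock: 2.3
tool_pos: [0.4305, 0.3593, 0.4049]
orientation: [-180.0, -0.0, -14.3]
force: [-0.2, 1.4, 0.3]
opening: 0.0875
gripper_force: 0.0
[[-0.0004 -0.9667 -0.2559  0.0691]
 [ 1.     -0.0004 -0.0001 -0.0006]
 [ 0.     -0.2559  0.9667  0.0194]
 [ 0.      0.      0.      1.    ]] 375.2647233785214
white_roll [([324.5, 71.4], 0.97)]
bin [([95.9, 244.0], 0.62)]
bin_floor []
```

View pics/w1.png

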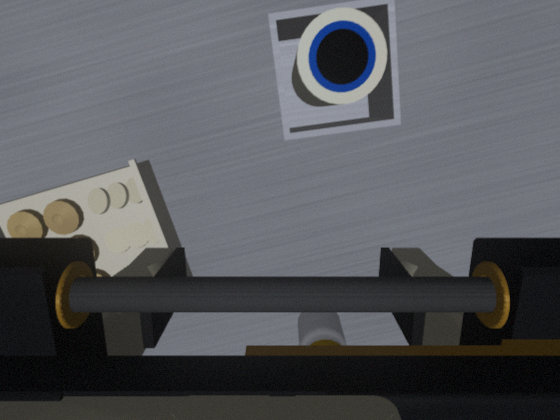

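The wrist view shows the roll top circle centred at (342,56). The bin rim's outer corners are at about (268,14), (285,139) and (401,123), and the tray is at the lower left.

```bash
python3 -m creep '[[[0.1,-0.16,0,0,1],[0.1,-0.16,0,0,1],[0,0,0,0,1],[0,0,0,0,1]]]'
python3 - <<'E'
from h import *
np.set_printoptions(precision=4,suppress=True)
s=shot('wrist');save(s,'w2.png')
T=np.eye(4);T[:3,:3]=R.from_euler('xyz',[180,0,-14.3],degrees=True).as_matrix();T[:3,3]=[.4305,.3593,.4049]
a={**s,'C':T@np.array(s['mount'])}
c=[onz(a,p,.09) for p in [(268,14),(285,139),(401,123)]]
print(c,[np.linalg.norm(c[i+1]-c[i]) for i in (0,1)], 'centre',(c[0]+c[2])/2)
top=onz(a,(342,56),.145);print('roll',top)
print('pred roll',proj(s,top),'corners',[proj(s,p) for p in c])
E
```

```text
clock: 2.83
tool_pos: [0.4837, 0.4156, 0.4029]
orientation: [179.9, 0.0, -14.1]
force: [0.2, -0.7, -0.7]
opening: 0.0876
gripper_force: 0.0
[array([0.5649, 0.3361, 0.09  ]), array([0.4765, 0.346 , 0.09  ]), array([0.4662, 0.2567, 0.09  ])] [np.float64(0.08900108402882254), np.float64(0.08983712552858088)] centre [0.5155 0.2964 0.09  ]
roll [0.5194 0.3004 0.145 ]
pred roll [448.8364 121.1133] corners [array([359.9818,  69.5446]), array([369.0932, 187.1722]), array([482.7842, 172.543 ])]
```

View pics/w2.png

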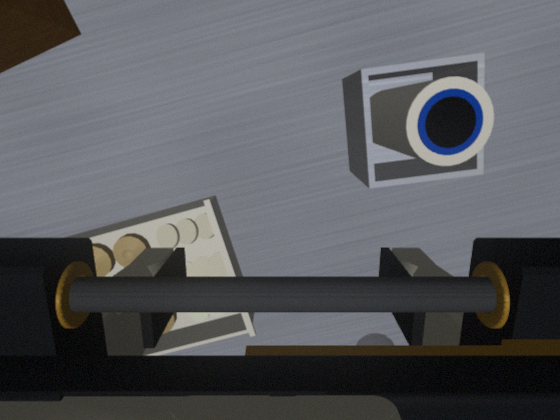

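```bash
python3 -m creep '[[[0.104,0.172,0,0,1],[0.104,0.172,0,0,1],[0.104,0.172,0,0,1],[0,0,0.12,0,1],[0,0,0,0,1]]]'
python3 -m creep '[[[0,0,0.12,0,1],[0,0,0.13,0,1],[0,0,0.13,0,1],[0,0,0.12,0,1],[0,0,0,0,1]]]'
python3 -m creep '[[[0,0,0,0,0.45],[0,0,0,0,0.45],[0,0,0,0,0.45],[0,0,0,0,0.45],[0,0,0,0,0.45],[0,0,0,0,0.45]]]'
```

```text
clock: 3.3
tool_pos: [0.5175, 0.2957, 0.3783]
orientation: [179.9, 0.2, -14.3]
force: [-0.6, -0.1, -1.9]
opening: 0.0876
gripper_force: 0.0
clock: 3.72
tool_pos: [0.5168, 0.298, 0.2766]
orientation: [179.7, 0.3, -14.1]
force: [-1.0, -0.6, -1.3]
opening: 0.0875
gripper_force: 0.0
clock: 4.22
tool_pos: [0.5191, 0.2983, 0.2817]
orientation: [-179.9, -0.1, -14.1]
force: [-0.2, 0.3, 0.4]
opening: 0.0534
gripper_force: 30.1
```

```bash
python3 -m creep '[[[0,0,-0.1,0,0.45],[0,0,-0.2,0,0.45],[0,0,-0.2,0,0.45],[0,0,-0.2,0,0.45],[0,0,0,0,0.45]]]'
python3 -m creep '[[[-0.026,0.168,0,0,0.45],[-0.026,0.168,0,0,0.45],[-0.026,0.168,0,0,0.45],[-0.026,0.168,0,0,0.45],[-0.026,0.168,0,0,0.45],[-0.026,0.168,0,0,0.45],[0,0,0,0,0.45],[0,0,0,0,0.45]]]'
python3 -m creep '[[[0,0,0.17,0,0.45],[0,0,0.17,0,0.45],[0,0,0.17,0,0.45],[0,0,0.13,0,0.45],[0,0,0.05,0,0.45],[0,0,0,0,0.45],[0,0,0,0,0.45]]]'
```

```text
clock: 4.63
tool_pos: [0.5203, 0.2985, 0.4297]
orientation: [-179.5, -0.5, -14.1]
force: [1.2, 0.7, -2.6]
opening: 0.0536
gripper_force: 30.0
clock: 5.3
tool_pos: [0.4383, 0.1084, 0.4207]
orientation: [-180.0, 0.0, -14.3]
force: [-0.0, -0.5, -3.6]
opening: 0.0537
gripper_force: 30.0
clock: 5.88
tool_pos: [0.4398, 0.1107, 0.2823]
orientation: [179.9, 0.0, -14.1]
force: [-0.5, 0.8, -3.1]
opening: 0.0535
gripper_force: 30.0
```

```bash
python3 -m creep '[[[0,0,0.03,0,0.45],[0,0,0,0,0.45]]]'; python3 -m creep '[[[0,0,0.005,0,0.45],[0,0,0,0,0.45]]]';python3 -m creep '[[[0,0,0.005,0,0.45],[0,0,0,0,0.45]]]'
```

```text
clock: 6.05
tool_pos: [0.4397, 0.1105, 0.2769]
orientation: [-179.9, -0.0, -14.1]
force: [-0.3, -0.2, -4.3]
opening: 0.0534
gripper_force: 30.0
clock: 6.22
tool_pos: [0.4398, 0.1104, 0.2766]
orientation: [-179.9, -0.1, -14.1]
force: [-0.6, 0.7, 2.0]
opening: 0.0538
gripper_force: 30.0
clock: 6.38
tool_pos: [0.4401, 0.1106, 0.2764]
orientation: [-179.9, -0.1, -14.1]
force: [-4.8, -0.2, 11.5]
opening: 0.0537
gripper_force: 30.0
```

```bash
python3 -m creep '[[[0.052,0,-0.007,0,0.45],[0.052,0,-0.007,0,0.45],[0.052,0,0.002,0,0.45],[0.052,0,0.002,0,0.45],[0,0,0,0,0.45]]]'
python3 - <<'E'
from h import *
s=shot('side');u=proj(s,[.47,.1,.09]).astype(int);print(u)
f=s['frame'];x0,y0=max(u[0]-90,0),max(u[1]-80,0)
cv2.imwrite('pics/t1.png',cv2.resize(f[y0:y0+160,x0:x0+180,::-1],None,fx=3.5,fy=3.5))
E
```

```text
clock: 6.8
tool_pos: [0.4822, 0.0999, 0.2771]
orientation: [-180.0, -0.1, -14.2]
force: [1.2, 0.1, 3.3]
opening: 0.0534
gripper_force: 30.0
[259 206]
```

View pics/t1.png

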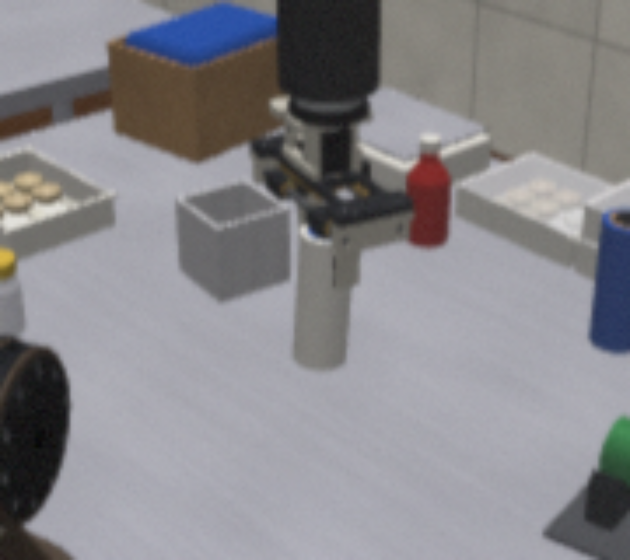

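The crop shows the white roll held, with its bottom edge at about (320,362). The tilt is hard to judge, so I compute it.

```bash
python3 - <<'E'
from h import *
np.set_printoptions(precision=1,suppress=True)
s=shot('side');x0,y0=169,126
g=np.array([.4822,.0999,.118]);d=np.array([.97,-.245,0])
for t in (0,10,20,30):
    t=np.radians(t);ax=np.array([0,0,-1])*np.cos(t)-d*np.sin(t);n=np.array([0,0,1])*0
    b=g+ax*.1175;tp=g-ax*.0225
    # silhouette of bottom circle
    e1=np.cross(ax,[0,1,0.]);e1/=np.linalg.norm(e1);e2=np.cross(ax,e1)
    P=np.array([proj(s,b+.027*(e1*np.cos(a)+e2*np.sin(a))) for a in np.linspace(0,6.28,60)])
    q=lambda p:(p-[x0,y0])*3.5
    print(np.degrees(t),q(P.min(0)),q(P.max(0)))
E
```

```text
0.0 [299.7 340.6] [352.9 368.9]
10.0 [281.7 345.2] [334.7 371.1]
20.0 [264.5 345.5] [316.2 371.4]
29.999999999999996 [248.7 341.4] [297.9 369.8]
```

The roll is tilted only about 3°, so its foot slid. It stands safely here, so I test whether the hand value can lighten the grip.

```bash
for h in 1; do python3 -m creep '[[[0,0,0,0,0.6],[0,0,0,0,0.6],[0,0,0,0,0.6]]]'; python3 -m creep '[[[0,0,0,0,0.605],[0,0,0,0,0.605]]]';python3 -m creep '[[[0,0,0,0,0.61],[0,0,0,0,0.61]]]';python3 -m creep '[[[0,0,0,0,0.615],[0,0,0,0,0.615]]]'; done | grep -v orient
```

```text
clock: 7.15
tool_pos: [0.4802, 0.1002, 0.2771]
force: [2.1, 0.0, 1.4]
opening: 0.0537
gripper_force: 30.0
clock: 7.32
tool_pos: [0.48, 0.1002, 0.277]
force: [2.3, -0.6, 2.8]
opening: 0.0535
gripper_force: 30.0
clock: 7.48
tool_pos: [0.4797, 0.1002, 0.2769]
force: [1.2, 1.6, 5.5]
opening: 0.0536
gripper_force: 18.0
clock: 7.65
tool_pos: [0.4792, 0.1001, 0.2766]
force: [-1.3, 1.9, 6.3]
opening: 0.0539
gripper_force: 5.0
```

```bash
python3 -m creep '[[[0.052,0,-0.005,0,0.614],[0.052,0,-0.005,0,0.614],[0.052,0,0.003,0,0.614],[0.052,0,0.003,0,0.614],[0,0,0,0,0.614]]]'
python3 - <<'E'
from h import *
s=shot('side');u=np.array([259,206])
f=s['frame'];x0,y0=169,126
cv2.imwrite('pics/t2.png',cv2.resize(f[y0:y0+160,x0:x0+180,::-1],None,fx=3.5,fy=3.5))
E
```

```text
clock: 8.07
tool_pos: [0.5216, 0.0892, 0.2765]
orientation: [179.9, 0.1, -14.2]
force: [1.9, -0.5, 0.7]
opening: 0.0535
gripper_force: 4.8
```

View pics/t2.png

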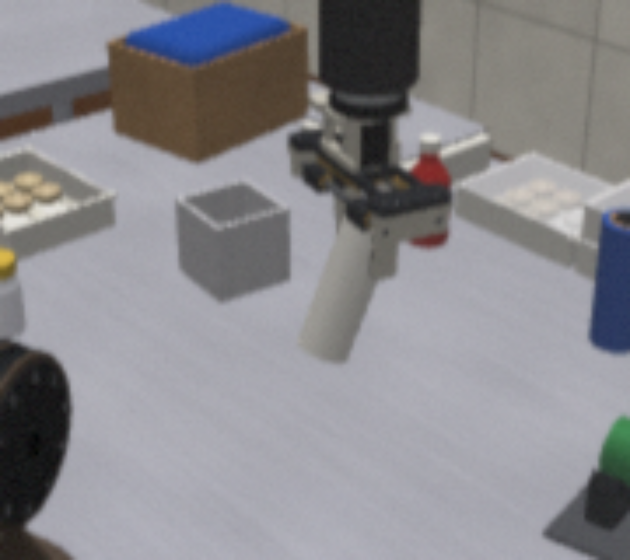

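The roll now pivots in the light grip, at about 20° with its foot at (325,350). I continue the arc to lying.

```bash
python3 -m creep '[[[0.051,0,0.011,0,0.614],[0.051,0,0.011,0,0.614],[0.048,0,0.02,0,0.614],[0.048,0,0.02,0,0.614],[0.045,0,0.028,0,0.614],[0.045,0,0.028,0,0.614],[0.039,0,0.035,0,0.614],[0.039,0,0.035,0,0.614]]]'
python3 -m creep '[[[0.033,0,0.041,0,0.614],[0.033,0,0.041,0,0.614],[0.025,0,0.046,0,0.614],[0.025,0,0.046,0,0.614],[0.016,0,0.048,0,0.614],[0.016,0,0.045,0,0.614],[0,0,0,0,0.614]]]'
python3 - <<'E'
from h import *
s=shot('side')
f=s['frame'];x0,y0=169,126
cv2.imwrite('pics/t3.png',cv2.resize(f[y0:y0+160,x0:x0+180,::-1],None,fx=3.5,fy=3.5))
E
```

```text
clock: 8.78
tool_pos: [0.592, 0.0716, 0.239]
orientation: [180.0, -0.0, -14.1]
force: [-0.7, -0.0, -1.8]
opening: 0.0539
gripper_force: 4.2
clock: 9.37
tool_pos: [0.6194, 0.0644, 0.184]
orientation: [179.9, 0.1, -14.2]
force: [1.0, 1.0, -2.4]
opening: 0.0539
gripper_force: 3.6
```

View pics/t3.png

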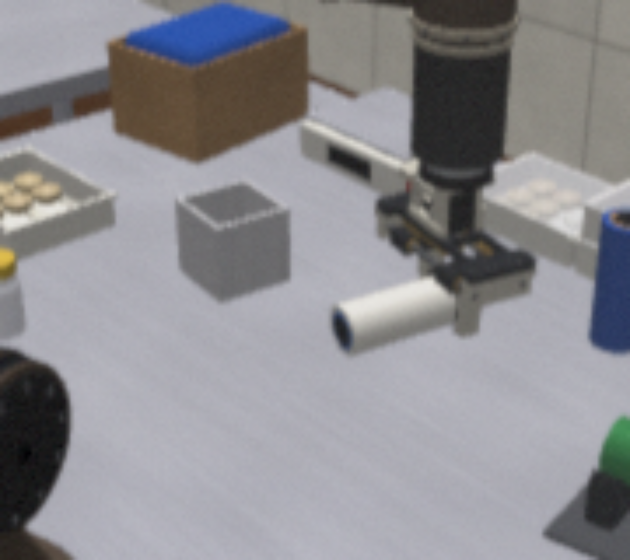

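The white roll lies flat, its near end at (343,330) in the crop and the fingers on its far end. I release it and go to look at the cradle.

```bash
python3 -m creep '[[[0,0,0,0,0.7],[0,0,0,0,1],[0,0,0,0,1],[0,0,-0.08,0,1],[0,0,-0.2,0,1],[0,0,-0.2,0,1],[0,0,-0.2,0,1],[0,0,-0.2,0,1]]]' >/dev/null
python3 -m creep '[[[-0.055,0.191,-0.1,0,1],[-0.055,0.191,-0.1,0,1],[-0.055,0.191,0,0,1],[-0.055,0.191,0,0,1],[-0.055,0.191,0,0,1],[-0.055,0.191,0,0,1],[-0.055,0.191,0,0,1],[-0.055,0.191,0,0,1]]]'>/dev/null
python3 -m creep '[[[-0.055,0.191,0,0,1],[-0.055,0.191,0,0,1],[0,0,0,0,1],[0,0,0,0,1]]]'
python3 - <<'E'
from h import *
import json
s=shot('wrist');save(s,'c1.png');np.save('c1.npy',s['C'])
for n in 'cradle_seat','green_roll','cradle': print(n,[(x['uv'],x['confidence'],onz(s,x['uv'],0 if n=='cradle' else .06)) for x in nets.landmark_of(s,n)[:2]])
E
```

```text
clock: 11.08
tool_pos: [0.4208, -0.276, 0.4007]
orientation: [-180.0, -0.1, -14.4]
force: [-0.8, 0.4, -0.7]
opening: 0.0875
gripper_force: 0.0
cradle_seat []
green_roll [([287.2, 60.8], 0.96, array([ 0.5248462, -0.3060947,  0.06     ]))]
cradle []
```

View pics/c1.png

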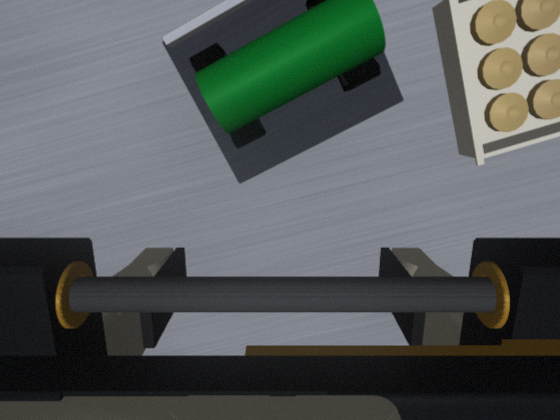

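The wrist view shows the green roll at about (290,62), the plate corners at (240,182) and (403,98), and the bar corner at (166,42). I take a second view from further forward.

```bash
python3 -m creep '[[[0.15,0.12,0,0,1],[0.15,0.12,0,0,1],[0,0,0,0,1],[0,0,0,0,1]]]'
python3 - <<'E'
from h import *
np.set_printoptions(precision=4,suppress=True)
s=shot('wrist');save(s,'c2.png');a={**s,'C':np.load('c1.npy')}
p=[onz(a,u,.006) for u in [(240,182),(403,98),(166,42)]]
print(p,np.linalg.norm(p[1]-p[0]),np.linalg.norm(p[2]-p[0]))
print('centre',(p[1]+p[2])/2,'y-axis yaw',np.degrees(np.arctan2(*(p[1]-p[0])[1::-1])),np.degrees(np.arctan2(*(p[2]-p[0])[1::-1])))
print('pred',[proj(s,q) for q in p])
g=[np.mean(np.argwhere(nets.masks_of(v,'green_roll')[0]['region']),0)[::-1] for v in (s,)]
f=a=cv2.imread('pics/c1.png')[:,:,::-1].astype(int)
def cen(f):
    f=f.astype(int);m=((f[:,:,1]>f[:,:,0]+30)&(f[:,:,1]>f[:,:,2]+30)).astype(np.uint8)
    n,l,st,c=cv2.connectedComponentsWithStats(m);k=1+np.argmax(st[1:,4]);r=cv2.minAreaRect(np.argwhere(l==k)[:,::-1].astype(np.float32));return c[k],r
A={**s,'C':np.load('c1.npy')}
ca,cb=cen(f),cen(s['frame']);print(ca,cb,g)
print(tri([ray(A,ca[0]),ray(s,cb[0])]), onz(s,cb[0],.07))
E
```

```text
clock: 11.62
tool_pos: [0.4706, -0.3357, 0.3986]
orientation: [-180.0, 0.1, -14.1]
force: [-0.4, 0.4, 0.4]
opening: 0.0878
gripper_force: 0.0
[array([ 0.4313, -0.2338,  0.006 ]), array([ 0.4711, -0.4078,  0.006 ]), array([ 0.5747, -0.2037,  0.006 ])] 0.17850701901959168 0.14650542596856841
centre [ 0.5229 -0.3057  0.006 ] y-axis yaw -77.1348366424232 11.844193213110106
pred [array([197.9665, 239.735 ]), array([353.0287, 162.7794]), array([123.258 , 110.0885])]
(array([290.7667,  59.4585]), ((292.6268615722656, 57.591102600097656), (70.84001922607422, 194.96142578125), 62.241458892822266)) (array([233.2709, 140.3199]), ((232.11300659179688, 141.48843383789062), (65.6780776977539, 180.54090881347656), 62.35402297973633)) [array([233.8311, 139.8148])]
(array([ 0.524 , -0.3082,  0.0729]), [np.float64(0.00043549669448144084), np.float64(0.0004354966944814867)]) [ 0.5242 -0.3075  0.07  ]
```

View pics/c2.png

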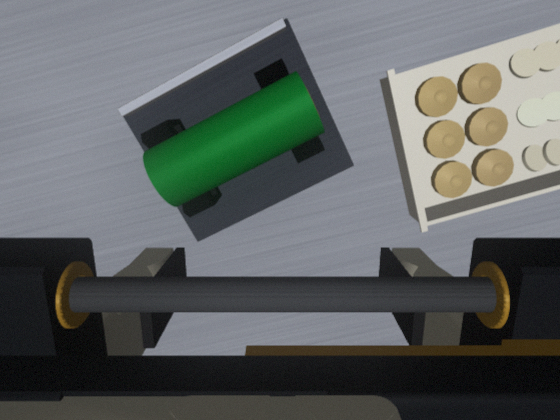

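The plate corners fall at (198,240), (353,163) and (122,109), as predicted. The seat is at about (0.524,-0.305) with cradle yaw about 12.5°, and the roll centre at (0.524,-0.308).

```bash
python3 -m creep '[[[0.112,-0.102,0,0,1],[0.112,-0.102,0,0,1],[0,0,0,0.075,1],[0,0,0,0.075,1],[0,0,0,0.075,1],[0,0,0,0.075,1],[0,0,0,0.075,1],[0,0,0,0.075,1]]]'>/dev/null
python3 -m creep '[[[0,0,0.1,0.075,1],[0,0,0.1,0.075,1],[0,0,0.1,0.075,1],[0,0,0.05,0.03,1],[0,0,0,0,1],[0,0,0,0,1]]]'
python3 - <<'E'
from h import *
print(go(.524,-.307,.219,-77.5))
E
```

```text
clock: 12.88
tool_pos: [0.5221, -0.3061, 0.3304]
orientation: [180.0, -0.0, -77.4]
force: [0.0, 0.4, 0.6]
opening: 0.0877
gripper_force: 0.0
(array([ 0.006, -0.008,  0.557]), 'spin', np.float64(0.001), 'rows>=', np.float64(2.8))
```

```bash
python3 -m creep '[[[0.006,-0.008,0.15,0,1],[0,0,0.15,0,1],[0,0,0.15,0,1],[0,0,0.1,0,1],[0,0,0,0,1],[0,0,0,0,1]]]'
python3 -m creep '[[[0,0,0,0,0.55],[0,0,0,0,0.55],[0,0,0,0,0.55],[0,0,0,0,0.55],[0,0,0,0,0.55]]]'
```

```text
clock: 13.38
tool_pos: [0.5244, -0.3077, 0.2206]
orientation: [180.0, -0.0, -77.5]
force: [0.3, 0.4, 1.1]
opening: 0.0874
gripper_force: 0.0
clock: 13.8
tool_pos: [0.5242, -0.3079, 0.2208]
orientation: [-179.9, -0.0, -77.6]
force: [-0.5, 0.1, 0.7]
opening: 0.06
gripper_force: 0.0
```

```bash
python3 -m creep '[[[0,0,0,0,0.45],[0,0,0,0,0.45],[0,0,0,0,0.45],[0,0,0,0,0.45]]]'
python3 -m creep '[[[0,0,-0.05,0,0.45],[0,0,-0.1,0,0.45],[0,0,-0.15,0,0.45],[0,0,-0.15,0,0.45],[0,0,0,0,0.45],[0,0,0,0,0.45]]]'
python3 - <<'E'
from h import *
print(go(.49,-.11,.30,-14))
E
```

```text
clock: 14.13
tool_pos: [0.5231, -0.3082, 0.2204]
orientation: [179.9, 0.0, -77.6]
force: [-4.1, -1.3, 6.2]
opening: 0.0532
gripper_force: 30.0
clock: 14.63
tool_pos: [0.5245, -0.3079, 0.3123]
orientation: [-179.8, -0.1, -77.6]
force: [-0.6, 0.0, -3.8]
opening: 0.0535
gripper_force: 30.0
(array([-1.004, -0.044,  0.06 ]), 'spin', np.float64(-0.707), 'rows>=', np.float64(9.1))
```

```bash
python3 -m creep '[[[-0.168,-0.007,0.01,0,0.45],[-0.168,-0.007,0.01,0,0.45],[-0.168,-0.007,0.01,0,0.45],[-0.168,-0.007,0.01,0,0.45],[-0.168,-0.007,0.01,0,0.45],[-0.168,-0.007,0.01,0,0.45],[0,0,0,-0.07,0.45],[0,0,0,-0.07,0.45]]]'>/dev/null
python3 -m creep '[[[0,0,0.06,-0.07,0.45],[0,0,0.06,-0.07,0.45],[0,0,0.06,-0.07,0.45],[0,0,0.06,-0.07,0.45],[0,0,0.06,-0.07,0.45],[0,0,0.06,-0.07,0.45],[0,0,0.06,-0.07,0.45],[0,0,0.06,-0.07,0.45]]]'
python3 -m creep '[[[0,0,0.04,0,0.45],[0,0,0.02,0,0.45],[0,0,0,0,0.45]]]'
```

```text
clock: 15.97
tool_pos: [0.4882, -0.1092, 0.2005]
orientation: [180.0, 0.1, -14.3]
force: [0.5, -0.1, -2.7]
opening: 0.0535
gripper_force: 30.0
clock: 16.22
tool_pos: [0.4884, -0.1092, 0.1887]
orientation: [179.9, 0.1, -14.8]
force: [0.7, 0.3, -2.6]
opening: 0.0536
gripper_force: 30.0
```

```bash
python3 -m creep '[[[0,0,0.012,0,0.45],[0,0,0,0,0.45]]]'; python3 -m creep '[[[0,0,0,0,0.7],[0,0,0,0,0.9],[0,0,0,0,1],[0,0,0,0,1],[-0.08,0,0,0,1],[-0.08,0,0,0,1],[-0.07,0,0,0,1],[0,0,0,0,1]]]'
python3 -m creep '[[[0,0,0,0,0.6],[0,0,0,0,0.6],[0,0,0,0,0.6],[0,0,0,0,0.6],[0,0,0,0,0.6],[0,0,0,0,0.6],[0,0,0,0,0.6]]]'
python3 -m creep '[[[0,0,0,0,0.613],[0,0,0,0,0.613],[0,0,0,0,0.613]]]'
```

```text
clock: 16.38
tool_pos: [0.4891, -0.1091, 0.1877]
orientation: [-180.0, -0.0, -14.7]
force: [0.3, -0.4, -2.9]
opening: 0.0535
gripper_force: 30.0
clock: 17.05
tool_pos: [0.4419, -0.0976, 0.1875]
orientation: [180.0, 0.1, -14.6]
force: [-0.5, 0.5, -1.5]
opening: 0.0872
gripper_force: 0.0
clock: 17.63
tool_pos: [0.4446, -0.0976, 0.1874]
orientation: [180.0, 0.0, -14.6]
force: [0.9, -0.0, -0.6]
opening: 0.0534
gripper_force: 24.2
clock: 17.88
tool_pos: [0.4445, -0.0976, 0.1875]
orientation: [180.0, 0.0, -14.6]
force: [0.4, -0.2, -1.4]
opening: 0.0539
gripper_force: 5.6
```

```bash
cat >> h.py <<'E'
def tilt(name,axl,L=.116,r=.027):
    """fit tilt of roll held at grasp point (axis dir horizontal toward far end axl): silhouette IoU in side & scene masks"""
    o=telemetry.get_obs();T=T_tool(o);g=T[:3,3]+T[:3,2]*.159;out=[]
    for cam in ('side','scene'):
        s=shot(cam);m=nets.masks_of(s,name)
        if not m: out.append((cam,None));continue
        m=m[0]['region'];best=[]
        for t in range(-10,101,2):
            a=np.radians(t);ax=np.array(axl)*np.cos(a)-np.array([0,0,1])*np.sin(a)
            e1=np.cross(ax,[.3,.5,.8]);e1/=np.linalg.norm(e1);e2=np.cross(ax,e1)
            P=np.array([proj(s,g+ax*l+r*(e1*np.cos(b)+e2*np.sin(b))) for l in (L,L-.07) for b in np.linspace(0,6.28,40)])
            im=np.zeros(m.shape,np.uint8);cv2.fillConvexPoly(im,cv2.convexHull(P.astype(np.float32)).astype(int),1)
            best.append(((im&m).sum()/im.sum()-0*t, (m&(1-im)).sum(),t))
        best.sort(key=lambda b:-b[0]);out.append((cam,[(round(float(b[0]),2),int(b[1]),b[2]) for b in best[:4]],int(m.sum())))
    return out
E
python3 -m creep '[[[0.0165,0,-0.05,0,0.613],[0.0165,0,-0.05,0,0.613],[0.024,0,-0.046,0,0.613],[0.024,0,-0.046,0,0.613],[0.032,0,-0.041,0,0.613],[0.032,0,-0.041,0,0.613],[0,0,0,0,0.613]]]'
python3 - <<'E'
from h import *
for l in tilt('green_roll',[.968,-.25,0]): print(l)
E
```

```text
clock: 18.47
tool_pos: [0.4737, -0.105, 0.2436]
orientation: [-180.0, -0.1, -14.6]
force: [0.3, -0.2, -0.9]
opening: 0.0536
gripper_force: 6.0
('side', [(0.6, 190, 34), (0.59, 193, 36), (0.59, 188, 32), (0.56, 211, 30)], 453)
('scene', [(0.84, 254, 38), (0.83, 258, 30), (0.82, 254, 28), (0.82, 264, 32)], 684)
```

The tilt is about 32°, as planned. I continue to vertical.

```bash
python3 -m creep '[[[0.039,0,-0.035,0,0.613],[0.039,0,-0.035,0,0.613],[0.044,0,-0.027,0,0.613],[0.044,0,-0.027,0,0.613],[0.048,0,-0.019,0,0.613],[0.048,0,-0.019,0,0.613],[0.051,0,-0.0105,0,0.613],[0.051,0,-0.0105,0,0.613]]]'
python3 -m creep '[[[0,0,0,0,0.613],[0,0,0,0,0.613]]]'
python3 - <<'E'
from h import *
for l in tilt('green_roll',[.968,-.25,0]): print(l)
E
```

```text
clock: 19.33
tool_pos: [0.5441, -0.1235, 0.2789]
orientation: [-180.0, -0.0, -14.6]
force: [0.1, -0.2, -2.5]
opening: 0.0541
gripper_force: 7.5
clock: 19.5
tool_pos: [0.5434, -0.1234, 0.2784]
orientation: [180.0, 0.0, -14.6]
force: [-0.8, -0.3, -3.1]
opening: 0.0537
gripper_force: 7.5
('side', [(0.79, 182, 64), (0.79, 179, 62), (0.74, 195, 60), (0.74, 194, 66)], 523)
('scene', None)
```

```bash
python3 -m creep '[[[0.025,0,0.01,0,0.614],[0.04,0,0.003,0,0.614],[0.05,0,0.003,0,0.614],[0.05,0,0.003,0,0.614],[0.05,0,0.004,0,0.614],[0.03,0,0.004,0,0.614],[0,0,0,0,0.614]]]'
python3 - <<'E'
from h import *
for l in tilt('green_roll',[.968,-.25,0]): print(l)
E
```

```text
clock: 20.28
tool_pos: [0.5929, -0.1361, 0.2742]
orientation: [-180.0, -0.2, -14.6]
force: [0.5, -0.9, 6.4]
opening: 0.0534
gripper_force: 5.4
('side', [(0.92, 191, 82), (0.89, 203, 80), (0.89, 203, 84), (0.87, 216, 86)], 597)
('scene', [(0.91, 95, 86), (0.89, 110, 88), (0.88, 96, 84), (0.86, 131, 90)], 611)
```

```bash
python3 -m creep '[[[0,0,0,0,0.63],[0,0,0,0,0.64],[0,0,0,0,0.66],[0,0,0,0,0.66],[0,0,0,0,0.66],[0,0,0,0,0.66]]]'
python3 - <<'E'
from h import *
for l in tilt('green_roll',[.968,-.25,0]): print(l)
s=shot('scene');save(s,'g.png')
E
```

```text
clock: 20.98
tool_pos: [0.5902, -0.1355, 0.2733]
orientation: [180.0, 0.0, -14.6]
force: [0.3, -0.3, -0.4]
opening: 0.0577
gripper_force: 0.0
('side', [(0.79, 81, 76), (0.79, 75, 78), (0.77, 84, 74), (0.76, 86, 80)], 422)
('scene', [(0.88, 156, 82), (0.87, 159, 84), (0.87, 150, 80), (0.86, 158, 78)], 668)
```

```bash
python3 -m creep '[[[0,0,0,0,1],[0,0,0,0,1],[0,0,0,0,1],[0,0,0,0,1],[0,0,-0.15,0,1],[0,0,-0.2,0,1],[0,0,-0.2,0,1],[0,0,0,0,1]]]'
cat >> h.py <<'E'
from scipy.optimize import minimize
def fit(name,p0,d0,free_dir=True,r=.027,H=.07):
    "fit roll centre (x,y,z) and axis by silhouettes; p0 centre, d0 axis"
    V=[]
    for cam in ('side','scene'):
        s=shot(cam);m=nets.masks_of(s,name)
        if m: V.append((s,m[0]['region'].astype(np.uint8),m[0]['confidence']))
    def sil(s,c,ax):
        e1=np.cross(ax,[.3,.5,.8]);e1/=np.linalg.norm(e1);e2=np.cross(ax,e1)
        P=np.array([proj(s,c+ax*l+r*(e1*np.cos(b)+e2*np.sin(b))) for l in (-H,H) for b in np.linspace(0,6.28,40)])
        im=np.zeros((420,560),np.uint8);cv2.fillConvexPoly(im,np.round(cv2.convexHull(P.astype(np.float32))*16).astype(int),1,shift=4);return im
    b=np.linalg.svd(np.array([d0]))[2][1:]
    def un(q): ax=np.array(d0)+q[3]*b[0]*10+q[4]*b[1]*10;return np.array(p0)+q[:3],ax/np.linalg.norm(ax)
    def f(q):
        c,ax=un(q);return sum(1-(i&m).sum()/(i|m).sum() for s,m,_ in V for i in [sil(s,c,ax)])
    S=np.vstack([np.zeros(5)]+[np.eye(5)[i]*.015 for i in range(5)])
    x=minimize(f,np.zeros(5),method='Nelder-Mead',options=dict(initial_simplex=S,maxiter=400))
    return *un(x.x),x.fun,[v[2] for v in V]
E
python3 - <<'E'
from h import *
np.set_printoptions(precision=4,suppress=True)
print(fit('green_roll',[.590,-.135,.07],[0,0,1.]))
print(fit('white_roll',[.573,.076,.027],[.97,-.245,0.]))
E
```

```text
clock: 21.9
tool_pos: [0.5923, -0.136, 0.3925]
orientation: [-179.9, -0.7, -14.5]
force: [1.7, -0.6, 1.3]
opening: 0.0872
gripper_force: 0.0
(array([ 0.6037, -0.1399,  0.0709]), array([-0.0034, -0.0075,  1.    ]), np.float64(0.13164819169185982), [0.92, 0.91])
(array([0.5696, 0.0807, 0.0228]), array([ 0.9082, -0.393 ,  0.1437]), np.float64(0.2938673731193733), [0.98, 0.92])
```

```bash
python3 -m creep '[[[0.058,0.003,0,0,1],[0,0,0.15,0,1],[0,0,0.15,0,1],[0,0,0.15,0,1],[0,0,0.11,0,1],[0,0,0,0,1],[0,0,0,0,0.6]]]'
python3 -m creep '[[[0,0,0,0,0.45],[0,0,0,0,0.45],[0,0,0,0,0.45],[0,0,0,0,0.45],[0,0,0,0,0.45],[0,0,0,0,0.45],[0,0,0,0,0.45]]]'
python3 -m creep '[[[0,0,-0.05,0,0.45],[0,0,-0.15,0,0.45],[0,0,-0.2,0,0.45],[0,0,-0.2,0,0.45],[0,0,0,0,0.45],[0,0,0,0,0.45]]]'
python3 - <<'E'
from h import *
np.set_printoptions(precision=4,suppress=True)
o=telemetry.get_obs();p=o['tool_pos'];print(p)
print(fit('green_roll',p-[0,0,.159+.048],[0,0,1.]))
print(go(.5155,.2964,p[2],-6.4))
E
```

```text
clock: 22.88
tool_pos: [0.6012, -0.1392, 0.2702]
orientation: [179.9, 0.2, -14.6]
force: [-0.2, -0.6, 1.2]
opening: 0.0849
gripper_force: 0.0
clock: 23.47
tool_pos: [0.6018, -0.139, 0.2725]
orientation: [-180.0, -0.1, -14.6]
force: [-1.0, 1.7, 6.4]
opening: 0.0538
gripper_force: 30.0
clock: 23.97
tool_pos: [0.6016, -0.1391, 0.3945]
orientation: [-179.9, -0.3, -14.6]
force: [-0.5, -0.0, -4.0]
opening: 0.0537
gripper_force: 30.0
[ 0.6016 -0.1391  0.3945]
(array([ 0.6054, -0.1409,  0.1863]), array([ 0.0229, -0.0238,  0.9995]), np.float64(0.6253420721813583), [0.61, 0.77])
(array([-0.962, -1.999, -0.022]), 'spin', np.float64(-0.091), 'rows>=', np.float64(11.1))
```

```bash
python3 -m creep '[[[-0.08,-0.167,0,0,0.45],[-0.08,-0.167,0,0,0.45],[-0.08,-0.167,0,0,0.45],[-0.08,-0.167,0,0,0.45],[-0.08,-0.167,0,0,0.45],[-0.08,-0.167,0,0,0.45]]]'>/dev/null
python3 -m creep '[[[-0.08,-0.167,0,0,0.45],[-0.08,-0.167,0,0,0.45],[-0.08,-0.167,0,0,0.45],[-0.08,-0.167,0,0,0.45],[-0.08,-0.167,0,0,0.45],[-0.08,-0.167,0,0,0.45],[0,0,0,0,0.45],[0,0,0,0,0.45]]]'
python3 - <<'E'
from h import *
print(go(.5145,.297,.279,-14.6))
s=shot('side');f=s['frame'];u=proj(s,[.515,.296,.13]).astype(int);y0=max(u[1]-75,0);x0=max(u[0]-90,0)
cv2.imwrite('pics/b1.png',cv2.resize(f[y0:y0+150,x0:x0+180,::-1],None,fx=3.5,fy=3.5))
E
```

```text
clock: 25.33
tool_pos: [0.5158, 0.2991, 0.3895]
orientation: [179.8, 0.1, -14.4]
force: [-0.4, -0.0, -3.5]
opening: 0.0537
gripper_force: 30.0
(array([-0.003,  0.01 ,  0.552]), 'spin', np.float64(0.002), 'rows>=', np.float64(2.8))
```

View pics/b1.png

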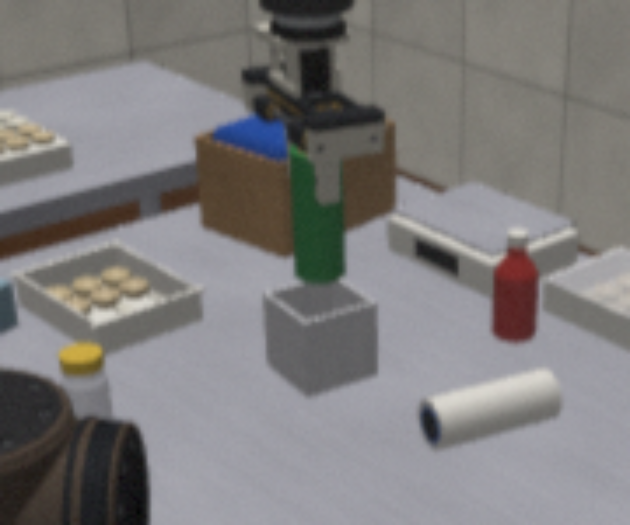

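The green roll hangs upright at (318,225), directly above the bin opening at (320,295). The white roll lies at (490,408). I lower the green roll gently.

```bash
python3 -m creep '[[[-0.003,0.01,0.1,0,0.45],[0,0,0.1,0,0.45],[0,0,0.1,0,0.45],[0,0,0.1,0,0.45],[0,0,0.08,0,0.45],[0,0,0.04,0,0.45],[0,0,0,0,0.45],[0,0,0,0,0.45]]]'
python3 -m creep '[[[0,0,0.015,0,0.45],[0,0,0,0,0.45]]]'
```

```text
clock: 26.05
tool_pos: [0.5159, 0.2947, 0.2875]
orientation: [179.9, 0.0, -14.6]
force: [0.2, -0.5, -2.1]
opening: 0.0533
gripper_force: 30.0
clock: 26.22
tool_pos: [0.5158, 0.2954, 0.2852]
orientation: [-179.9, -0.0, -14.6]
force: [0.3, -0.3, -3.4]
opening: 0.0539
gripper_force: 30.0
```

Floor contact is expected at a TCP height of about 0.2775.

```bash
python3 -m creep '[[[0,0,0.015,0,0.45],[0,0,0.01,0,0.45],[0,0,0,0,0.45]]]'
python3 -m creep '[[[0,0,0.007,0,0.45],[0,0,0,0,0.45]]]'
python3 -m creep '[[[0,0,0.005,0,0.45],[0,0,0,0,0.45]]]'
```

```text
clock: 26.47
tool_pos: [0.5153, 0.2953, 0.2793]
orientation: [180.0, 0.0, -14.6]
force: [0.2, -0.1, -2.0]
opening: 0.0536
gripper_force: 30.0
clock: 26.63
tool_pos: [0.5154, 0.2954, 0.2779]
orientation: [180.0, 0.0, -14.6]
force: [-0.4, 0.5, -2.9]
opening: 0.0535
gripper_force: 30.0
clock: 26.8
tool_pos: [0.5156, 0.2955, 0.2775]
orientation: [-180.0, -0.0, -14.6]
force: [0.5, -0.3, 1.3]
opening: 0.0536
gripper_force: 30.0
```

```bash
python3 -m creep '[[[0,0,0,0,0.62],[0,0,0,0,0.65],[0,0,0,0,0.8],[0,0,0,0,1],[0,0,0,0,1],[0,0,0,0,1],[0,0,-0.1,0,1],[0,0,-0.2,0,1]]]'>/dev/null
python3 -m creep '[[[0,0,-0.2,0,1],[0,0,-0.1,0,1],[0.01,0.17,0,0,1],[0.01,0.18,0,0,1],[0.01,0.18,0,0,1],[0.01,0.18,0,0,1],[-0.03,0.18,0,0,1],[-0.03,0.12,0,0,1]]]'>/dev/null
python3 -m creep '[[[0,0,0,0,1],[0,0,0,0,1]]]'
cat > w.py <<'E'
from h import *
np.set_printoptions(precision=4,suppress=True)
s=shot('wrist');ms=nets.masks_of(s,'white_roll');print([(m['uv'],m['confidence'],int(m['region'].sum())) for m in ms])
m=max(ms,key=lambda m:m['confidence'])['region'].astype(np.uint8)
r=cv2.minAreaRect(np.argwhere(m)[:,::-1].astype(np.float32));b=cv2.boxPoints(r)
P=np.array([onz(s,u,.035) for u in b]);e=[P[1]-P[0],P[2]-P[1]];e=max(e,key=np.linalg.norm)
print('centre',P.mean(0),'len',np.linalg.norm(P[1]-P[0]),np.linalg.norm(P[2]-P[1]),'yaw',np.degrees(np.arctan2(e[1],e[0])),r)
np.save('wr.npy',np.array([*ray(s,r[0])]))
E
python3 w.py
python3 - <<'E'
from h import *
np.set_printoptions(precision=4,suppress=True)
print(fit('green_roll',[.516,.296,.075],[0,0,1.]))
E
```

```text
clock: 28.3
tool_pos: [0.4602, 0.0997, 0.3977]
orientation: [-179.9, -0.1, -14.7]
force: [0.1, 0.5, 0.1]
opening: 0.0879
gripper_force: 0.0
[([275.6, 74.3], 0.63, 9132)]
centre [0.5558 0.0813 0.035 ] len 0.05279208438901052 0.12099405397641441 yaw 166.30244632940946 ((276.0, 74.0), (148.0, 64.0), 90.0)
(array([0.5176, 0.3054, 0.088 ]), array([ 0.0917, -0.4029,  0.9106]), np.float64(0.8149958294234179), [0.76, 0.95])
```

```bash
python3 -m creep '[[[0.17,0,0,0,1],[0.13,0.1,0,0,1],[0,0,0,0,1],[0,0,0,0,1]]]'; cp wr.npy wr0.npy; python3 w.py; python3 -m creep '[[[0,-0.2,0,0,1],[0,-0.1,0,0,1],[0,0,0,0,1],[0,0,0,0,1]]]'; cp wr.npy wr1.npy; python3 w.py
python3 - <<'E'
from h import *
print(tri([np.load('wr1.npy'),np.load('wr.npy')]))
E
```

```text
clock: 28.93
tool_pos: [0.5147, 0.0661, 0.3961]
orientation: [179.9, 0.1, -14.7]
force: [0.4, 0.8, -0.1]
opening: 0.0877
gripper_force: 0.0
[([253.5, 131.5], 0.77, 9957)]
centre [0.5652 0.0794 0.035 ] len 0.05413811573399882 0.14869846229319095 yaw 165.96717342667236 ((253.66384887695312, 132.5264892578125), (169.22622680664062, 64.0626220703125), 89.46454620361328)
clock: 29.37
tool_pos: [0.5284, 0.1261, 0.397]
orientation: [180.0, 0.0, -14.4]
force: [-0.5, -0.0, -1.6]
opening: 0.0876
gripper_force: 0.0
[([322.6, 131.5], 0.77, 9947)]
centre [0.5647 0.0777 0.035 ] len 0.052516087485604955 0.14792968626356534 yaw 168.4281933271281 ((325.0, 131.0), (168.0, 62.0), 90.0)
(array([0.56948064, 0.07757816, 0.04335601]), [np.float64(8.742189099040238e-05), np.float64(8.742189099043851e-05)])
```

```bash
python3 -m creep '[[[0.131,0.092,0,0,1],[0.131,0.092,0.1,0,1],[0,0,0.19,0,1],[0,0,0.19,0,1],[0,0,0.19,0,1],[0,0,0.19,0,1],[0,0,0.14,0,1],[0,0,0.05,0,1]]]'
python3 -m creep '[[[0,0,0,0,0.6],[0,0,0,0,0.45],[0,0,0,0,0.45],[0,0,0,0,0.45],[0,0,0,0,0.45],[0,0,0,0,0.45],[0,0,0,0,0.45]]]'
```

```text
clock: 30.13
tool_pos: [0.5683, 0.0744, 0.1832]
orientation: [179.8, 0.3, -14.7]
force: [-1.1, 0.4, 0.1]
opening: 0.0872
gripper_force: 0.0
clock: 30.72
tool_pos: [0.5707, 0.076, 0.1885]
orientation: [-179.9, -0.1, -14.6]
force: [-2.0, 1.3, 7.8]
opening: 0.0532
gripper_force: 30.0
```

```bash
python3 -m creep '[[[0,0,-0.1,0,0.45],[0,0,-0.2,0,0.45],[0,0,-0.2,0,0.45],[0,0,-0.2,0,0.45],[0,0,0,0,0.45]]]'
python3 - <<'E'
from h import *
print(go(.5242,-.3055,.33,-77.5))
E
```

```text
clock: 31.13
tool_pos: [0.5724, 0.0762, 0.3357]
orientation: [-179.6, -0.6, -14.5]
force: [2.0, 0.3, -2.2]
opening: 0.0535
gripper_force: 30.0
(array([0.245, 1.908, 0.019]), 'spin', np.float64(0.7), 'rows>=', np.float64(9.6))
```

```bash
python3 -m creep '[[[0.024,0.19,0,0,0.45],[0.024,0.19,0,0,0.45],[0.024,0.19,0,0,0.45],[0.024,0.19,0,0,0.45],[0.024,0.19,0,0,0.45],[0.024,0.19,0,0,0.45],[0.024,0.19,0,0,0.45],[0.024,0.19,0,0,0.45]]]'>/dev/null
python3 -m creep '[[[0.024,0.19,0,0,0.45],[0.024,0.19,0,0,0.45],[0,0,0,0.075,0.45],[0,0,0,0.075,0.45],[0,0,0,0.075,0.45],[0,0,0,0.075,0.45],[0,0,0,0.075,0.45],[0,0,0,0.075,0.45]]]'>/dev/null
python3 -m creep '[[[0,0,0,0.075,0.45],[0,0,0,0.075,0.45],[0,0,0,0.075,0.45],[0,0,0,0.025,0.45],[0,0,0,0,0.45],[0,0,0,0,0.45]]]'
python3 - <<'E'
from h import *
np.set_printoptions(precision=4,suppress=True)
print(go(.5243,-.3055,.2165,-77.5))
print(fit('white_roll',telemetry.get_obs()['tool_pos']-[0,0,.161],[.2164,-.976,0.]))
E
```

```text
clock: 32.97
tool_pos: [0.5207, -0.304, 0.3266]
orientation: [180.0, 0.0, -77.5]
force: [0.1, -0.5, -3.4]
opening: 0.0535
gripper_force: 30.0
(array([ 0.011, -0.016,  0.55 ]), 'spin', np.float64(0.0), 'rows>=', np.float64(2.8))
(array([ 0.5167, -0.3001,  0.1587]), array([ 0.2433, -0.9606,  0.1341]), np.float64(0.9802095795436528), [0.87, 0.62])
```

```bash
python3 -m creep '[[[0.011,-0.016,0.1,0,0.45],[0,0,0.12,0,0.45],[0,0,0.12,0,0.45],[0,0,0.1,0,0.45],[0,0,0.05,0,0.45],[0,0,0.02,0,0.45],[0,0,0,0,0.45],[0,0,0,0,0.45]]]'
python3 -m creep '[[[0,0,0.01,0,0.45],[0,0,0.01,0,0.45],[0,0,0,0,0.45]]]'
```

```text
clock: 33.83
tool_pos: [0.5252, -0.3058, 0.2261]
orientation: [-179.9, -0.0, -77.6]
force: [0.6, 0.1, -3.5]
opening: 0.0531
gripper_force: 30.0
clock: 34.08
tool_pos: [0.5249, -0.3061, 0.2242]
orientation: [-179.9, -0.1, -77.5]
force: [-6.1, 0.2, 10.0]
opening: 0.0533
gripper_force: 30.0
```

```bash
python3 -m creep '[[[0,0.006,-0.003,0,0.45],[0,0,0,0,0.607]]]'; python3 -m creep '[[[0,0,0,0,0.611],[0,0,0,0,0.611],[0,0,0,0,0.611]]]'; python3 -m creep '[[[0,0,0.005,0,0.613],[0,0,0,0,0.613],[0,0,0,0,0.613]]]'
```

```text
clock: 34.25
tool_pos: [0.5237, -0.3061, 0.2233]
orientation: [-179.9, -0.1, -77.6]
force: [-2.2, -0.3, 4.1]
opening: 0.0537
gripper_force: 30.0
clock: 34.5
tool_pos: [0.5238, -0.3061, 0.223]
orientation: [-179.9, -0.1, -77.6]
force: [-3.1, 0.1, 6.2]
opening: 0.0537
gripper_force: 11.2
clock: 34.75
tool_pos: [0.5232, -0.3062, 0.2211]
orientation: [180.0, -0.0, -77.6]
force: [-5.6, -3.0, 5.0]
opening: 0.0536
gripper_force: 6.4
```

```bash
python3 -m creep '[[[0,0.007,0.008,0,0.613],[0,0,0,0,0.613],[0,0,0,0,0.613]]]'; python3 -m creep '[[[0,0.004,0.008,0,0.613],[0,0,0,0,0.613],[0,0,0,0,0.613]]]'; python3 -m creep '[[[0,0,0.008,0,0.613],[0,0,0,0,0.613],[0,0,0,0,0.613]]]'
```

```text
clock: 35.0
tool_pos: [0.5223, -0.3064, 0.2195]
orientation: [-180.0, -0.0, -77.6]
force: [-3.1, -2.0, 4.2]
opening: 0.054
gripper_force: 5.7
clock: 35.25
tool_pos: [0.5221, -0.3065, 0.2181]
orientation: [-179.9, -0.1, -77.6]
force: [-1.1, -1.1, 5.6]
opening: 0.0538
gripper_force: 5.6
clock: 35.5
tool_pos: [0.5221, -0.3065, 0.2165]
orientation: [-179.9, -0.1, -77.6]
force: [-2.0, -1.3, 5.8]
opening: 0.0538
gripper_force: 5.6
```

```bash
python3 -m creep '[[[0,0,0,0,0.617],[0,0,0,0,0.62],[0,0,0,0,0.65],[0,0,0,0,0.8],[0,0,0,0,1],[0,0,0,0,1],[0,0,0,0,1],[0,0,-0.05,0,1]]]'
python3 -m creep '[[[0,0,-0.15,0,1],[0,0,-0.2,0,1],[0,0,-0.2,0,1],[0,0,-0.2,0,1],[-0.18,0,-0.05,0,1],[-0.18,0,0,0,1],[-0.18,0,0,0,1],[0,0,0,0,1]]]'
cat > v.py <<'E'
from h import *
np.set_printoptions(precision=4,suppress=True)
print(fit('white_roll',[.524,-.305,.06],[.2164,-.976,0.]))
s=shot('wrist')
m=nets.masks_of(s,'white_roll');print([(x['uv'],x['confidence']) for x in m])
if m:
    reg=m[0]['region'].astype(np.uint8);r=cv2.minAreaRect(np.argwhere(reg)[:,::-1].astype(np.float32));b=cv2.boxPoints(r)
    for z in (.06,.075):
        P=np.array([onz(s,u,z) for u in b]);e=max([P[1]-P[0],P[2]-P[1]],key=np.linalg.norm)
        print(z,P.mean(0),np.linalg.norm(P[1]-P[0]),np.linalg.norm(P[2]-P[1]),np.degrees(np.arctan2(e[1],e[0])),r)
print('cam',s['C'][:3,3])
for q in ('cradle_seat','cradle'):print([(x['uv'],x['confidence'],onz(s,x['uv'],.06 if 'seat' in q else 0)) for x in nets.landmark_of(s,q)])
save(s,'e1.png')
E
python3 v.py
```

```text
clock: 36.17
tool_pos: [0.5206, -0.3061, 0.2244]
orientation: [179.8, 0.1, -77.6]
force: [-1.1, 0.3, -0.5]
opening: 0.0841
gripper_force: 0.0
clock: 36.83
tool_pos: [0.4964, -0.1972, 0.3876]
orientation: [-179.9, 0.0, -77.5]
force: [0.9, -0.9, -1.2]
opening: 0.0878
gripper_force: 0.0
(array([ 0.5192, -0.3013,  0.0608]), array([ 0.2497, -0.9683,  0.0089]), np.float64(0.11774441367274935), [0.7, 0.6])
[([281.0, 80.3], 0.78)]
0.06 [ 0.5191 -0.2869  0.06  ] 0.05460029189997011 0.11798317987687693 103.80853333231494 ((281.0, 80.0), (160.0, 74.0), 90.0)
0.075 [ 0.5188 -0.286   0.075 ] 0.0519350451957127 0.11222397474477332 103.80853333231492 ((281.0, 80.0), (160.0, 74.0), 90.0)
cam [ 0.5135 -0.2677  0.3673]
[]
[]
```

```bash
python3 -m creep '[[[0.16,0.16,0,0,1],[0.08,0.1,0,0,1],[0,0,0,0,1],[0,0,0,0,1]]]'; cat > v2.py <<'E'
from h import *
import sys
np.set_printoptions(precision=4,suppress=True)
s=shot('wrist');m=nets.masks_of(s,'white_roll');reg=m[0]['region'].astype(np.uint8);r=cv2.minAreaRect(np.argwhere(reg)[:,::-1].astype(np.float32))
np.save(sys.argv[1],np.array(ray(s,r[0])));b=cv2.boxPoints(r);P=np.array([onz(s,u,.07) for u in b]);e=max([P[1]-P[0],P[2]-P[1]],key=np.linalg.norm)
print(r,P.mean(0),np.linalg.norm(P[1]-P[0]),np.linalg.norm(P[2]-P[1]),np.degrees(np.arctan2(e[1],e[0])),onz(s,r[0],.06))
# plate corners by darkness
g=s['frame'].max(2);d=((g<75)&(s['frame'].max(2)-s['frame'].min(2)<30)).astype(np.uint8);d[235:]=0;d|=reg
n,l,st,c=cv2.connectedComponentsWithStats(d);k=l[int(r[0][1]),int(r[0][0])]
q=cv2.minAreaRect(np.argwhere(l==k)[:,::-1].astype(np.float32));P=np.array([onz(s,u,.006) for u in cv2.boxPoints(q)])
print('plate',P.mean(0),np.linalg.norm(P[1]-P[0]),np.linalg.norm(P[2]-P[1]),q);save(s,sys.argv[1]+'.png')
E
python3 v2.py q1; python3 -m creep '[[[0,-0.2,0,0,1],[0,-0.2,0,0,1],[0,-0.1,0,0,1],[0,0,0,0,1],[0,0,0,0,1]]]'; python3 v2.py q2
python3 -c "
from h import *
print(tri([np.load('q1.npy'),np.load('q2.npy')]))"
```

```text
clock: 37.57
tool_pos: [0.4589, -0.2573, 0.3857]
orientation: [180.0, 0.0, -77.8]
force: [0.9, -0.6, 0.4]
opening: 0.0874
gripper_force: 0.0
((214.83705139160156, 122.24988555908203), (197.4916534423828, 73.02737426757812), 88.46566009521484) [ 0.5217 -0.2997  0.07  ] 0.05277274037720261 0.14840137717439641 102.58496886212636 [ 0.5243 -0.3038  0.06  ]
plate [ 0.5254 -0.2993  0.006 ] 0.14850015108656714 0.1871314860432066 ((222.86114501953125, 118.11134338378906), (205.65362548828125, 170.0023651123047), 89.51445770263672)
clock: 38.08
tool_pos: [0.5586, -0.2335, 0.3848]
orientation: [179.9, 0.0, -77.5]
force: [-0.1, 0.1, -0.1]
opening: 0.0876
gripper_force: 0.0
((345.6036376953125, 119.00662231445312), (74.1443099975586, 199.7034149169922), 3.661935567855835) [ 0.5238 -0.2995  0.07  ] 0.14859874899334533 0.05335187764326608 -80.26688967546588 [ 0.5232 -0.3045  0.06  ]
plate [ 0.518  -0.3012  0.006 ] 0.14874728883471836 0.18648625228927082 ((340.5, 115.5), (205.0, 171.0), 90.0)
(array([ 0.52373762, -0.3042309 ,  0.06360386]), [np.float64(0.00017738492603658283), np.float64(0.00017738492603654464)])
```

White sits in the seat: (0.524,-0.304,0.06), level, yaw 102.6°. Now I check green by fitting its visible upper 55 mm, and check the bystanders.

```bash
python3 - <<'E'
from h import *
np.set_printoptions(precision=4,suppress=True)
print(fit('green_roll',[.5155,.2964,.1175],[0,0,1.],H=.0275))
a=shot('scene');b=shot('side')
for n in 'blue_roll sauce cup salt tray_left tray_right'.split():
    print(n,*[np.round(l[0]['uv'],1) for l in (nets.landmark_of(a,n),nets.landmark_of(b,n)) if l])
E
```

```text
(array([0.5161, 0.2925, 0.1088]), array([-0.1021, -0.1227,  0.9872]), np.float64(0.10510510510510507), [0.68])
blue_roll [329.3 268.4] [345.1 204.1]
sauce [375.1 220.5] [291.1 191.1]
cup [300.5 321.1] [379.5 239.1]
salt [283.9 141.8] [166.9 220.8]
tray_left [348.2 129.8] [174.1 185.1]
tray_right [139.7 355.7] [429.9 330.7]
```

```bash
python3 -m creep '[[[-0.19,-0.023,0,0,1],[-0.19,-0.023,0,0,1],[-0.19,-0.023,0,0,1],[-0.19,-0.023,0,0,1],[-0.19,-0.023,0,0,1],[-0.19,-0.023,0,0,1],[-0.19,-0.023,0,0,1],[-0.19,-0.023,0,0,1]]]'>/dev/null
python3 -m creep '[[[-0.19,-0.023,0,0,1],[-0.19,-0.023,0,0,1],[-0.19,-0.023,0,0,1],[-0.19,-0.023,0,0,1],[-0.19,-0.023,0,0,1],[-0.19,-0.023,0,0,1],[-0.19,-0.023,0,0,1],[-0.19,-0.023,0,0,1]]]'>/dev/null
python3 -m creep '[[[0,0,0,0,1],[0,0,0,0,1]]]'
cat > v3.py <<'E'
from h import *
import sys
np.set_printoptions(precision=4,suppress=True)
s=shot('wrist');save(s,sys.argv[1]+'.png')
H=cv2.cvtColor(s['frame'],cv2.COLOR_RGB2HSV);f=s['frame'].astype(int)
for nm,mk in (('green',(f[:,:,1]>f[:,:,0]+30)&(f[:,:,1]>f[:,:,2]+30)),('brown',(f[:,:,0]>f[:,:,2]+25)&(f[:,:,0]>f[:,:,1]+15)&(f[:,:,0]<170))):
    n,l,st,c=cv2.connectedComponentsWithStats(mk.astype(np.uint8))
    for k in 1+np.argsort(-st[1:,4])[:3]:
        x,y,w,h,ar=st[k]
        if ar>60: print(nm,st[k],'box centre @.145',onz(s,(x+w/2,y+h/2),.145))
E
python3 v3.py r1
```

```text
clock: 40.58
tool_pos: [0.4979, 0.3773, 0.3851]
orientation: [180.0, -0.0, -77.4]
force: [0.2, -0.9, -0.2]
opening: 0.0875
gripper_force: 0.0
green [ 229   27   97  102 3394] box centre @.145 [0.5196 0.294  0.145 ]
brown [ 242   42   71   74 1575] box centre @.145 [0.5195 0.2946 0.145 ]
brown [491 271  19  58 396] box centre @.145 [0.3489 0.3959 0.145 ]
brown [ 55 270  19  59 333] box centre @.145 [0.6255 0.4571 0.145 ]
```

The top ring is within 2 mm of where the upright roll was set down, so green is standing upright, centred to about 4 mm. I hand in.

```bash
python3 -c "
from plant import workorder
print(workorder.close_job())"
```

```text
the job is handed in; nothing more can be done
None
```

I swapped the rolls and handed the job in at about 41 s. By my measurements the white roll lies level in the cradle at the seat point, and the green roll stands upright in the bin about 4 mm off centre. The hand-in gave no verdict.

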